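Unstack the bench clutter into the colour-coded dishes

ROBOT

A 7-joint arm with a two-finger parallel gripper is mounted at the origin on a cart in front of the work surface, level with it; the furniture and walls round the work are solid. World frame = base frame: x ahead of the robot, y to its left, z up, the work surface at z = 0. Lengths are in m, angles in rad, forces in N, time in s.
With the tool pointing down it reaches from about 0.35 to 0.9 m from the base axis. Payload 8.1 kg.
Tool frame: the origin (TCP) lies on the centre line of the jaws, within the pads' length; the fingertips stand 19 mm ahead of it and the grasp point (between the pads) is the TCP; z points along the fingers, y is the direction in which the jaws open and shut (so a half turn about z gives the same grasp; the last joint's range is limited). The gripper opens to 92 mm and grips with 3 to 60 N. Pads are 19 mm wide; open, the fingers measure 130 mm over their backs; the gripper's body (75 mm by 190 mm) begins 47 mm behind the grasp point.
Start: joints at [-1.395, 0.434, 0.025, 1.573, -0.012, 1.134, -0.075], TCP at [0.172, 0.601, 0.246] pointing down, gripper open.
Joint ranges: [-2.62, 2.62], [-0.44, 2.09], [-1.27, 1.32], [0.08, 2.57], [-1.32, 4.46], [0.12, 2], [-2.74, 2.74]. Speed limits (rad/s): [2.22, 2.22, 3.01, 3.01, 3.14, 3.14, 3.14].

INTERFACE

Orientations are given as a rotation vector (axis times angle).
In Python, from cell import monitor, imaging, workorder, outline_of gives the robot as it stands.
- The arm moves only by the tool move_arm, never from a script. Its argument "series" is a list of rows, each a list of 6 numbers: the shift along the world's x, y, z in cm, then the turn, a rotation vector about the world's x, y, z in degrees. A call has 1 to 8 rows; each row shifts and turns the commanded pose from where the row before left it; what a row does not reach is not made up. A row lasts 1/10 s, in which the tool goes at most 50 mm and 8.59 degrees, less where a joint would pass 70% of its speed; a pose out of reach is approached as far as the arm can. A call with a gripper value outside its range is refused whole. "grip" is the opening, from 0 (shut) to 1 (fully open), set as the call begins (left out, the last holds). The fingers move at their own pace and stop on an object; "force" is the grip in N (left out, the last holds). Time passes only in rows, so rows that do not move let the fingers close. It gives the time, the measured TCP pose, the force and the opening at its end, in the units of the state.
- monitor.observe(): the state, without advancing time (a new reading comes with each control period).
- imaging.get_image(name): name is "scene" or "top"; returns a dict with "color" (384x512x3 uint8, red, green, blue), "fx", "fy", "cx", "cy" (pixels), "rvec" (rotation vector, rad) and "tvec" (3), from world to camera coordinates, as OpenCV has them. Camera axes: x right, y down, z forward; pixel columns grow to the right and rows downward; lengths in m; the calibration is good to about 2 mm. A picture is of the moment at which its call begins. There is no depth.
- workorder.sign_off(): hands the job in, once; it reports no verdict.
Trained networks look in the newest picture that a camera, given by its name, has taken for a name from the list of things; names that differ only in an ending like _2 or _b are one class to them, and where a whole thing is asked for, a point or a joint stands for the part that bears it (a point fixed in the world has none). Each returns a list of dicts, best first, with "p" (0 to 1); they miss things now and then, are a little off and sometimes report something else, mostly with a low value. They report only what shows in the picture. A call takes as long as a camera call. They do not tell look-alikes from the thing itself.
- outline_of(camera, thing): "mask" (384x512 bool, what is visible of it) and "rect" ([left, top, width, height] in pixels, round what is visible of it).
The state is a dict: "clock": time; "joints": joint angles; "dq": joint speeds; "joint_efforts": joint torques, N m; "position": TCP position; "ee_rot": TCP orientation; "force": force on the tool from outside, world axes, zero at the start; "ft_torque": the same for the moment, N m; "width": opening from 0.0 (shut) to 1.0 (fully open).
Only numpy, scipy, OpenCV 4.12 (cv2) and the standard library are available. Lean on these libraries where they do the work, as an engineer would, in place of code of your own. Each camera call takes 0.05 s, during which the arm holds its last target. There are 200 camera calls.

TASK

Two small stacks were left on the bench: a black loupe on a white-lidded jar on a roll of blue tape, and a yellow-and-dark transformer on a green-lidded jar. Take both apart from the top, one thing at a time, and set each thing upright, as it stands now, in the middle of the parts dish of its own colour: tape in blue, white-lidded jar in white, loupe in black, green-lidded jar in green, transformer in yellow. Tip nothing over; at the end everything stands flat on its dish floor, let go and still.

Things in the scene. Friction and masses are not known exactly. Their poses are not given: they have to be found in the camera images.
- tape: roll of blue tape lying flat, 61 mm across, 19 mm high (its hole cannot be gripped into; grip it across the diameter); stands on the bench as the bottom of the stack of three. Origin: centre of its underside; z up through its top.
- white_jar: screw-lid jar, grey with a white lid, 45 mm across, 37 mm high, stands on the blue tape, with the loupe on its lid at the start. Origin: centre of its underside; z up through its top.
- loupe: black eye loupe standing on its rim, a short round barrel 34 mm across, 27 mm high; the top of the stack of three. Origin: centre of its underside; z up through its top.
- green_jar: screw-lid jar, white with a green lid, 53 mm across, 42 mm high, stands on the bench with the transformer on its lid at the start. Origin: centre of its underside; z up through its top.
- transformer: small transformer, dark core with yellow winding, standing upright on the green-lidded jar. 30 mm along its x, 42 mm along its y, 36 mm high; the core is a plate 16 mm thick (x) and 42 mm long (y) with flat ends, on which it stands; the yellow winding bulges out along x, 26 mm long (y), between 7 and 29 mm above the underside. Grip it across the 42 mm ends (along y). Origin: centre of its underside; z up through its top.
- dish_blue: round black plastic parts dish with a blue floor, fixed to the bench; 92 mm across, 8 mm high: flat floor 82 mm across at 4 mm height inside a lip 4 mm wide that stands 4 mm above the floor. Origin: centre of its underside, on the bench top; z up, yaw means nothing; the dish for the blue tape
- dish_white: round black plastic parts dish with a white floor, fixed to the bench; 92 mm across, 8 mm high: flat floor 82 mm across at 4 mm height inside a lip 4 mm wide that stands 4 mm above the floor. Origin: centre of its underside, on the bench top; z up, yaw means nothing; the dish for the white-lidded jar
- dish_black: round parts dish that is black all over, floor included, fixed to the bench; 92 mm across, 8 mm high: flat floor 82 mm across at 4 mm height inside a lip 4 mm wide that stands 4 mm above the floor. Origin: centre of its underside, on the bench top; z up, yaw means nothing; the dish for the black loupe
- dish_green: round black plastic parts dish with a green floor, fixed to the bench; 92 mm across, 8 mm high: flat floor 82 mm across at 4 mm height inside a lip 4 mm wide that stands 4 mm above the floor. Origin: centre of its underside, on the bench top; z up, yaw means nothing; the dish for the green-lidded jar
- dish_yellow: round black plastic parts dish with a yellow floor, fixed to the bench; 92 mm across, 8 mm high: flat floor 82 mm across at 4 mm height inside a lip 4 mm wide that stands 4 mm above the floor. Origin: centre of its underside, on the bench top; z up, yaw means nothing; the dish for the transformer
There are look-alikes about, which are no part of the job. Leave any purple or red look-alike of the dish_blue alone.

How it is judged:
At the end, for the whole second after the job is handed in: Each of the five things stands in the dish of its own colour, its centre within 15 mm of the dish's centre, its underside on the dish floor (under 6.5 mm above the dish's underside; the floor is at 4 mm), upright within 0.06 rad, and at rest (horizontal distance between tape and dish_blue below 0.015 m and z of tape in the frame of dish_blue below 0.0065 m and angle between each of tape, white_jar, loupe, green_jar, transformer's own z axis and vertical below 0.06 rad and linear speed of each of tape, white_jar, loupe, green_jar, transformer below 0.02 m/s and angular speed of each of tape, white_jar, loupe, green_jar, transformer below 0.2 rad/s and horizontal distance between white_jar and dish_white below 0.015 m and z of white_jar in the frame of dish_white below 0.0065 m and horizontal distance between loupe and dish_black below 0.015 m and z of loupe in the frame of dish_black below 0.0065 m and horizontal distance between green_jar and dish_green below 0.015 m and z of green_jar in the frame of dish_green below 0.0065 m and horizontal distance between transformer and dish_yellow below 0.015 m and z of transformer in the frame of dish_yellow below 0.0065 m); the robot touches nothing.
It fails at once if one of the five things is tipped over (leans more than 35 degrees) (angle between any of tape, white_jar, loupe, green_jar, transformer's own z axis and vertical above 0.6 rad).
It fails at once if the white-lidded jar is moved with the loupe still on it (more than 40 mm) (distance of white_jar from where it was at the start of the episode above 0.04 m and horizontal distance between white_jar and loupe below 0.03 m and z of loupe in the frame of white_jar between 0.031 and 0.043 m).
It fails at once if the tape is moved with the white-lidded jar still on it (more than 40 mm) (distance of tape from where it was at the start of the episode above 0.04 m and horizontal distance between tape and white_jar below 0.03 m and z of white_jar in the frame of tape between 0.013 and 0.025 m).
It fails at once if the green-lidded jar is moved with the transformer still on it (more than 40 mm) (distance of green_jar from where it was at the start of the episode above 0.04 m and horizontal distance between green_jar and transformer below 0.03 m and z of transformer in the frame of green_jar between 0.036 and 0.048 m).
It also fails if it takes over 134 s, if anything falls off the work surface, if the arm or the gripper's body presses on something with over 40 N, if the wrist force passes 120 N, or if a joint passes its speed limit or range.

## Working session

There is one attempt and no reset: what is moved stays moved. The work goes in short steps, Python scripts to look and compute and a tool call to move; the robot and the scene stay as the last step left them, time stands still between calls to the robot, and variables do not carry over. Pictures are saved under pics/ and viewed, about 12 in all and at most 16, crops included, and the job is handed in when it is done.

Besides the shell and the picture viewer there is one more tool, called after "Request:" as name(argument=value, ...), one argument or row to a line, values as JSON. move_arm: Moves the arm, as the interface text tells. Its arguments: {"type":"object","properties":{"series":{"type":"array"},"grip":{"type":"number"},"force":{"type":"number"}},"required":["series"]}

```bash
ls; mkdir -p pics; python3 - <<'E'
from cell import monitor, imaging
import cv2
print(monitor.observe())
for n in("scene","top"):
    d=imaging.get_image(n); print(n,d['fx'],d['cx'],d['cy'],d['rvec'],d['tvec'])
    cv2.imwrite(f'pics/{n}0.png',cv2.resize(d['color'][:,:,::-1],(800,600)))
E
```

```text
pics
{'clock': 0.0, 'joints': array([-1.39459848,  0.43520715,  0.02494138,  1.57406005, -0.01159827,
        1.13398647, -0.07509402]), 'dq': array([-0.00125416, -0.00032176, -0.00156227,  0.00054779, -0.00088132,
       -0.00115663, -0.00061287]), 'joint_efforts': array([-8.06967564e-04, -6.67848372e+01,  9.84501690e-01, -3.14465368e+01,
       -6.04910916e-02,  4.26161487e-02,  1.55110242e-04]), 'position': array([0.17190729, 0.6004151 , 0.24496874]), 'ee_rot': array([-4.36558713e-01, -3.11102584e+00,  2.37792344e-03]), 'force': array([-0.27217981,  0.73368731, -0.12058468]), 'ft_torque': array([-0.01380106,  0.02728256, -0.00965906]), 'width': 1.0028867067339409}
scene 365.7517982943247 263.483802984217 191.44578643123663 [ 2.23610569 -0.84194786  0.32031999] [-0.49493182  0.26116912  0.84082361]
top 463.90866714913824 264.68297241480883 192.07108360933748 [ 2.16192062 -2.15075848  0.1427918 ] [-0.13491619  0.56942275  1.20797698]
```

View pics/scene0.png

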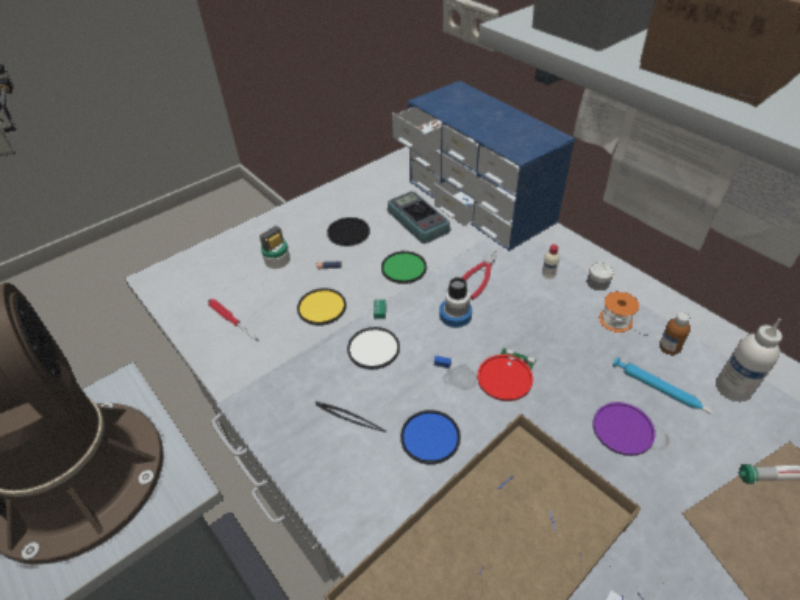

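View pics/top0.png

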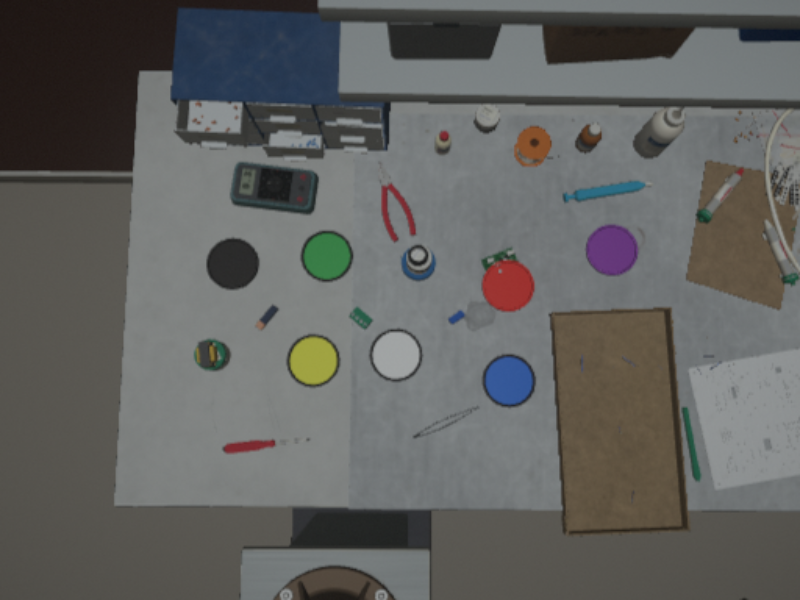

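```bash
cat > h.py <<'E'
import numpy as np, cv2
from scipy.optimize import least_squares
from cell import monitor, imaging, outline_of
DIM=dict(tape=(.061,.019),white_jar=(.045,.037),loupe=(.034,.027),green_jar=(.053,.042),transformer=(.036,.036))
A=np.linspace(0,2*np.pi,48,endpoint=False)
def K(d): return np.array([[d['fx'],0,d['cx']],[0,d['fy'],d['cy']],[0,0,1.]])
def proj(d,P): return cv2.projectPoints(np.float64(P).reshape(-1,3),np.float64(d['rvec']),np.float64(d['tvec']),K(d),None)[0][:,0]
def ray(d,uv,z):
    R=cv2.Rodrigues(np.float64(d['rvec']))[0]; c=-R.T@d['tvec']
    v=R.T@np.linalg.inv(K(d))@np.array([*uv,1.]); return (c+v*(z-c[2])/v[2])[:2]
def hull(d,x,y,z0,D,h):
    P=[[x+D/2*np.cos(a),y+D/2*np.sin(a),z] for z in(z0,z0+h) for a in A]
    return cv2.convexHull(np.float32(proj(d,P)))
S=8
def model(d,x,y,z0,D,h,above=None):
    m=np.zeros((384*S//2,512*S//2),np.uint8); f=S//2
    cv2.fillConvexPoly(m,np.int32(np.round((hull(d,x,y,z0,D,h)+.5)*f)),1)
    if above is not None: cv2.fillConvexPoly(m,np.int32(np.round((hull(d,*above)+.5)*f)),0)
    ys,xs=np.nonzero(m); return np.array([xs.mean(),ys.mean()])/f-.5+.5/f
def cen(m): ys,xs=np.nonzero(m); return np.array([xs.mean(),ys.mean()])
def fit(views,z0,D,h,above=None):
    "views: list of (image, mask); centre x,y by matching visible centroid in each, alone and together"
    g=lambda p,vs:np.concatenate([model(d,*p,z0,D,h,above)-cen(m) for d,m in vs])
    x0=ray(views[0][0],cen(views[0][1]),z0+h/2)
    sol=lambda vs:least_squares(g,x0,args=(vs,),diff_step=.01,x_scale=.01).x
    return sol(views),[sol([v]) for v in views]
E
cat > look.py <<'E'
from h import *
im={n:imaging.get_image(n) for n in("top","scene")}
for n in DIM.keys()|{'dish_blue'}:
    for c in im:
        for o in outline_of(c,n)[:8]:
            m=o['mask']
            if m.sum()>5: print(n,c,round(o['p'],2),o['rect'],m.sum(),ray(im[c],cen(m),0.008).round(3), im[c]['color'][m].mean(0).round())
d=im['top']; cr=[cv2.resize(d['color'][y-25:y+25,x-25:x+25,::-1],(390,390),interpolation=cv2.INTER_CUBIC) for x,y in((267,167),(135,227))]
cv2.imwrite('pics/crop1.png',np.hstack(cr))
E
python3 look.py
```

```text
white_jar top 0.65 [258.5, 162.0, 19.3, 12.3] 79 [ 0.637 -0.144] [106. 106. 103.]
white_jar scene 0.75 [286.0, 186.0, 13.2, 16.7] 181 [ 0.655 -0.128] [110. 111. 111.]
transformer top 0.71 [124.8, 223.2, 14.7, 12.1] 188 [0.476 0.229] [76. 72. 55.]
transformer top 0.41 [259.4, 158.3, 16.3, 13.1] 126 [ 0.654 -0.138] [90. 92. 91.]
transformer scene 0.44 [169.1, 147.0, 15.8, 14.9] 172 [0.499 0.272] [89. 85. 67.]
green_jar top 0.74 [126.4, 217.7, 23.9, 20.1] 129 [0.475 0.205] [54. 80. 67.]
green_jar scene 0.46 [165.7, 157.7, 18.9, 13.5] 192 [0.477 0.217] [ 89. 107.  97.]
dish_blue top 0.98 [307.2, 227.6, 37.9, 34.5] 919 [ 0.434 -0.296] [ 53.  81. 133.]
dish_blue top 0.83 [307.0, 168.2, 31.8, 29.5] 842 [ 0.6   -0.297] [151.  52.  49.]
dish_blue top 0.56 [374.8, 143.7, 30.7, 31.6] 817 [ 0.666 -0.482] [ 97.  55. 117.]
dish_blue scene 0.88 [254.4, 264.4, 38.8, 32.9] 1038 [ 0.432 -0.299] [ 57.  92. 162.]
dish_blue scene 0.8 [379.9, 255.8, 40.2, 36.7] 1049 [ 0.663 -0.484] [120.  68. 148.]
dish_blue scene 0.57 [307.0, 229.2, 35.1, 27.5] 830 [ 0.598 -0.299] [195.  59.  57.]
tape top 0.67 [258.6, 164.6, 19.7, 14.5] 133 [ 0.625 -0.134] [ 52.  76. 100.]
tape scene 0.75 [281.0, 193.1, 19.5, 16.9] 156 [ 0.626 -0.143] [ 58.  87. 115.]
loupe scene 0.69 [287.0, 178.2, 9.4, 11.1] 175 [ 0.687 -0.097] [77. 76. 77.]
loupe scene 0.27 [287.4, 186.8, 12.0, 15.3] 180 [ 0.655 -0.128] [110. 111. 110.]
```

View pics/crop1.png

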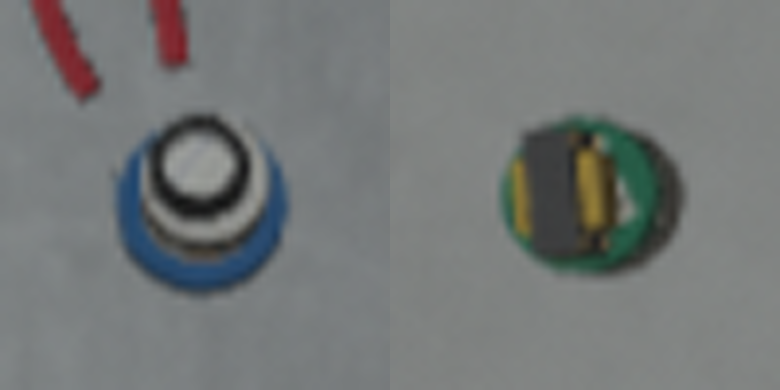

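The two targets: the three-stack is at top px (418,263)/800, and the transformer stack is at (211,354). Look-alikes: the red dish (508,286) and purple dish (612,250) against the real blue dish (509,380), plus the small white pot (487,118). The crop shows the loupe, white lid and blue tape on the left, and the transformer on the green lid on the right, with its plate axis nearly vertical in the image.

```bash
cat > pos.py <<'E'
from h import *
im={n:imaging.get_image(n) for n in("top","scene")}
for n in('blue','white','black','green','yellow'):
    for c in im:
        for o in outline_of(c,'dish_'+n)[:5]:
            m=o['mask']
            if m.sum()>300:
                (u,v),_,_=cv2.fitEllipse(max(cv2.findContours(m.astype(np.uint8),0,1)[0],key=len))
                print(n,c,round(o['p'],2),int(m.sum()),ray(im[c],(u,v),.007).round(4),ray(im[c],cen(m),.007).round(4),im[c]['color'][m].mean(0).round())
d=im['top']
print('loupe top',ray(d,(267.1,162.7),.083),'tape',ray(d,(267.4,168.0),.012))
q=lambda a,b:(110+(a-390)/7.8-.5,202+b/7.8-.5)
print('tr c',ray(d,q(553,193),.078),'axis',ray(d,q(551,131),.078)-ray(d,q(555,255),.078))
print('green lid',ray(d,q(581,195),.040))
for n,z in(('loupe',.056),('transformer',.042)):
  for c in im:
    o=outline_of(c,n)
    if o: print(n,c,fit([(im[c],o[0]['mask'])],z,*DIM[n])[0])
L=fit([(im['scene'],outline_of('scene','loupe')[0]['mask'])],.056,*DIM['loupe'])[0]
vs=[(im[c],outline_of(c,'white_jar')[0]['mask']) for c in im]
print('wj',fit(vs,.019,*DIM['white_jar'],(*L,.056,*DIM['loupe'])))
E
python3 pos.py
```

```text
blue top 0.88 943 [ 0.4342 -0.2962] [ 0.4342 -0.2962] [ 54.  81. 132.]
blue top 0.67 840 [ 0.6001 -0.2975] [ 0.6    -0.2975] [151.  52.  49.]
blue top 0.63 849 [ 0.6651 -0.4827] [ 0.6651 -0.4827] [ 97.  56. 117.]
blue scene 0.84 1043 [ 0.433  -0.2995] [ 0.4329 -0.2995] [ 57.  92. 162.]
blue scene 0.84 1054 [ 0.664  -0.4841] [ 0.664  -0.4841] [121.  68. 148.]
blue scene 0.6 839 [ 0.5988 -0.2978] [ 0.5989 -0.2977] [196.  60.  58.]
white top 0.89 876 [ 0.4777 -0.0999] [ 0.4778 -0.1   ] [141. 144. 144.]
black top 0.83 879 [0.6371 0.1895] [0.6372 0.1895] [45. 45. 45.]
black scene 0.65 422 [0.6358 0.1872] [0.6359 0.1871] [48. 48. 49.]
green top 0.75 860 [0.6523 0.0233] [0.6523 0.0233] [ 56. 110.  67.]
green top 0.63 865 [ 0.4339 -0.2977] [ 0.4339 -0.2977] [ 51.  81. 136.]
green scene 0.62 500 [0.6527 0.0226] [0.6526 0.0226] [ 68. 130.  82.]
yellow top 0.66 944 [0.4657 0.0425] [0.4658 0.0425] [138. 141.  65.]
yellow scene 0.96 615 [0.4659 0.0413] [0.4659 0.0412] [177. 160.  80.]
loupe top [ 0.64133741 -0.13774174] tape [ 0.64030119 -0.13920244]
tr c [0.47446952 0.21246252] axis [0.04074985 0.0030313 ]
green lid [0.4758896  0.21378046]
loupe top [ 0.64083366 -0.13684769]
loupe scene [ 0.64103036 -0.13800808]
transformer top [0.47351876 0.21401037]
transformer scene [0.47524471 0.21442171]
wj (array([ 0.64009343, -0.13967675]), [array([ 0.63841459, -0.1396156 ]), array([ 0.64389528, -0.13773325])])
```

Request:
move_arm(
  series=[
    [3,-3.8,0,0,0,-7],
    [3,-3.8,0,0,0,-7],
    [3,-3.8,0,0,0,-7],
    [3,-3.8,0,0,0,-7],
    [3,-3.8,0,0,0,-7],
    [3,-3.8,0,0,0,-7],
    [3,-3.8,0,0,0,-7],
    [3,-3.8,0,0,0,-7],
  ],
  grip=1,
)

```text
clock: 2.55
position: [0.413, 0.2953, 0.2461]
ee_rot: [-1.852, -2.537, -0.001]
force: [1.3, 0.1, -0.0]
width: 1.003
```

Request:
move_arm(
  series=[
    [3,-4,0,0,0,-7],
    [3.1,-4.2,0,0,0,-7],
    [0,0,-4,0,0,0],
    [0,0,-3,0,0,0],
    [0,0,0,0,0,0],
    [0,0,0,0,0,0],
  ],
)

```text
clock: 3.15
position: [0.4717, 0.2167, 0.1762]
ee_rot: [-2.142, -2.298, 0.001]
force: [0.6, 0.5, 0.4]
width: 0.999
```

```bash
python3 - <<'E'
from h import *
d=imaging.get_image('top'); e=imaging.get_image('scene')
cv2.imwrite('pics/a1.png',np.hstack([cv2.resize(x['color'][v-50:v+50,u-50:u+50,::-1],(390,390)) for x,u,v in((d,130,222),(e,175,155))]))
E
```

```text
(no output)
```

View pics/a1.png

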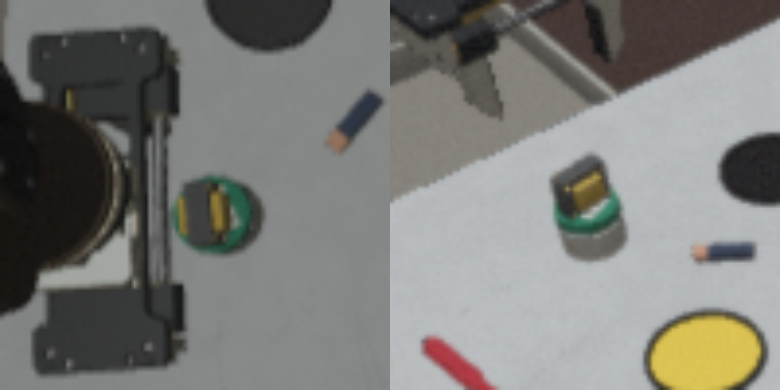

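```bash
python3 - <<'E'
from h import *
e=imaging.get_image('scene');d=imaging.get_image('top'); s=monitor.observe();print(s['position'],s['ee_rot'])
x,y,z=s['position']
for dx in(-.05,0,.05):
  p=proj(e,[x+dx,y,z-.019])[0]; print((p-[125,105])*3.9+[390,0])
for zz in(.24,.3): print(zz,(proj(d,[x,y,zz])[0]-[80,172])*3.9)
E
```

```text
[0.47249023 0.21738999 0.17729259] [2.1409778  2.29834307 0.00416428]
[488.20164665 107.39203849]
[548.63188909  80.10132719]
[606.55222707  53.94410594]
0.24 [107.10913524 199.20327525]
0.3 [ 69.93110964 192.2424715 ]
```

Request:
move_arm(
  series=[
    [0.2,-0.3,-3,0,0,0],
    [0,0,-3,0,0,0],
    [0,0,-2.5,0,0,0],
    [0,0,-2.2,0,0,0],
    [0,0,0,0,0,0],
    [0,0,0,0,0,0],
  ],
)

```text
clock: 3.95
position: [0.4742, 0.214, 0.0697]
ee_rot: [2.142, 2.298, 0.001]
force: [-0.8, -0.1, 0.7]
width: 1.002
```

Request:
move_arm(
  series=[
    [0,0,0,0,0,0],
    [0,0,0,0,0,0],
    [0,0,0,0,0,0],
    [0,0,0,0,0,0],
    [0,0,0,0,0,0],
    [0,0,0,0,0,0],
    [0,0,0,0,0,0],
    [0,0,0,0,0,0],
  ],
  grip=0.3,
  force=20,
)

```text
clock: 4.75
position: [0.4739, 0.2137, 0.0688]
ee_rot: [2.142, 2.298, 0.0]
force: [0.7, 0.3, 0.3]
width: 0.464
```

Request:
move_arm(
  series=[
    [0,0,1,0,0,0],
    [0,0,2,0,0,0],
    [0,0,3,0,0,0],
    [-0.2,-4,0,0,0,0],
    [-0.2,-4.2,0,0,0,0],
    [-0.2,-4.5,0,0,0,0],
    [-0.2,-4.5,0,0,0,0],
    [0,0,0,0,0,0],
  ],
)

```text
clock: 5.55
position: [0.4648, 0.035, 0.1295]
ee_rot: [2.152, 2.288, -0.003]
force: [0.1, -0.6, -2.3]
width: 0.459
```

Request:
move_arm(
  series=[
    [0,0,-3,0,0,0],
    [0,0,-3,0,0,0],
    [0,0,-2,0,0,0],
    [0,0,-1,0,0,0],
    [0,0,0,0,0,0],
    [0,0,0,0,0,0],
  ],
)

```text
clock: 6.15
position: [0.4661, 0.0418, 0.0394]
ee_rot: [2.142, 2.298, 0.001]
force: [-0.2, -0.0, -1.9]
width: 0.464
```

Request:
move_arm(
  series=[
    [0,0,-0.4,0,0,0],
    [0,0,-0.3,0,0,0],
    [0,0,0,0,0,0],
    [0,0,0,0,0,0],
  ],
)

```text
clock: 6.55
position: [0.4658, 0.0417, 0.0319]
ee_rot: [2.142, 2.298, 0.0]
force: [1.8, -0.9, -1.0]
width: 0.463
```

Request:
move_arm(
  series=[
    [0,0,-0.1,0,0,0],
    [0,0,0,0,0,0],
    [0,0,0,0,0,0],
    [0,0,0,0,0,0],
  ],
)

```text
clock: 6.95
position: [0.4659, 0.0417, 0.0311]
ee_rot: [2.142, 2.298, 0.001]
force: [-1.8, -0.1, 6.6]
width: 0.464
```

Request:
move_arm(
  series=[
    [0,0,0,0,0,0],
    [0,0,0,0,0,0],
    [0,0,0,0,0,0],
    [0,0,0,0,0,0],
    [0,0,3,0,0,0],
    [0,0,4,0,0,0],
    [0,0,4,0,0,0],
    [0,0,4,0,0,0],
  ],
  grip=0.65,
)

```text
clock: 7.75
position: [0.4653, 0.0414, 0.1822]
ee_rot: [-2.142, -2.298, 0.001]
force: [1.4, 0.7, 1.0]
width: 0.65
```

```bash
cat > find.py <<'E'
import sys
from h import *
n=sys.argv[1]; z=float(sys.argv[2])
im={c:imaging.get_image(c) for c in("top","scene")}
for c in im:
    for o in outline_of(c,n)[:3]:
        m=o['mask']
        if m.sum()>20: print(c,round(o['p'],2),m.sum(),fit([(im[c],m)],z,*DIM[n])[0].round(4),im[c]['color'][m].mean(0).round())
E
python3 find.py green_jar 0; python3 find.py transformer 0.004
python3 - <<'E'
from h import *
d=imaging.get_image('top'); e=imaging.get_image('scene')
cv2.imwrite('pics/a2.png',np.hstack([cv2.resize(x['color'][v-50:v+50,u-50:u+50,::-1],(390,390)) for x,u,v in((d,165,222),(e,195,175))]))
E
```

```text
scene 0.77 240 [0.4743 0.2148] [108. 128. 118.]
top 0.46 61 [0.466  0.0332] [103.  92.  55.]
scene 0.47 179 [0.4655 0.0425] [98. 89. 66.]
```

View pics/a2.png

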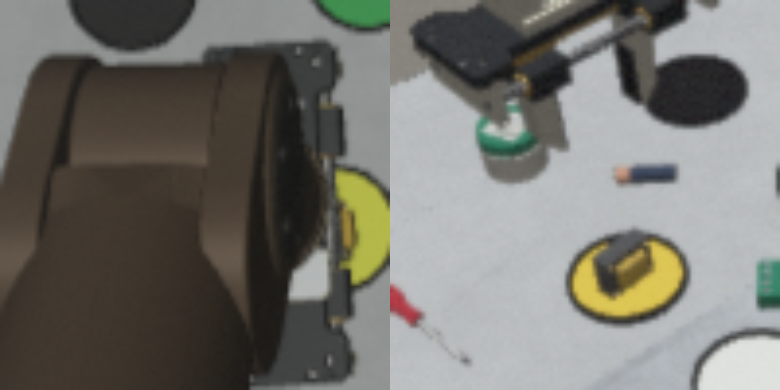

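Request:
move_arm(
  series=[
    [0.2,4,0,0,0,0],
    [0.2,4.3,0,0,0,0],
    [0.2,4.5,0,0,0,0],
    [0.3,4.5,0,0,0,0],
    [0,0,-3,0,0,0],
    [0,0,-3,0,0,0],
    [0,0,0,0,0,0],
    [0,0,0,0,0,0],
  ],
  grip=0.95,
)

```text
clock: 9.05
position: [0.4745, 0.214, 0.1205]
ee_rot: [-2.143, -2.297, 0.003]
force: [-0.5, -0.2, 0.1]
width: 0.949
```

Request:
move_arm(
  series=[
    [0,0,-3,0,0,0],
    [0,0,-2.5,0,0,0],
    [0,0,-2,0,0,0],
    [0,0,-1.2,0,0,0],
    [0,0,0,0,0,0],
    [0,0,0,0,0,0],
  ],
)

```text
clock: 9.65
position: [0.4755, 0.2148, 0.0348]
ee_rot: [2.142, 2.297, 0.002]
force: [-0.3, 0.1, 0.2]
width: 0.948
```

Request:
move_arm(
  series=[
    [0,0,0,0,0,0],
    [0,0,0,0,0,0],
    [0,0,0,0,0,0],
    [0,0,0,0,0,0],
    [0,0,0,0,0,0],
    [0,0,0,0,0,0],
  ],
  grip=0.4,
)

```text
clock: 10.25
position: [0.4749, 0.2148, 0.0339]
ee_rot: [2.142, 2.298, 0.001]
force: [-0.1, 0.0, 2.2]
width: 0.571
```

Request:
move_arm(
  series=[
    [0,0,1,0,0,0],
    [0,0,3,0,0,0],
    [0,0,4,0,0,0],
    [2,-2,0,0,0,0],
    [3,-3,0,0,0,0],
    [3,-3.5,0,0,0,0],
    [3,-3.5,0,0,0,0],
    [3,-3.5,0,0,0,0],
  ],
)

```text
clock: 11.05
position: [0.6154, 0.0582, 0.1143]
ee_rot: [-2.142, -2.298, 0.0]
force: [0.8, 1.2, -1.7]
width: 0.574
```

Request:
move_arm(
  series=[
    [2.5,-2.5,0,0,0,0],
    [1.3,-1.2,0,0,0,0],
    [0,0,-3,0,0,0],
    [0,0,-2,0,0,0],
    [0,0,-1.5,0,0,0],
    [0,0,0,0,0,0],
    [0,0,0,0,0,0],
  ],
)

```text
clock: 11.75
position: [0.6529, 0.0227, 0.0493]
ee_rot: [2.142, 2.298, -0.0]
force: [-1.0, 0.1, -1.4]
width: 0.572
```

Target is TCP 0.0375 to 0.038.

Request:
move_arm(
  series=[
    [0,0,-0.6,0,0,0],
    [0,0,-0.4,0,0,0],
    [0,0,-0.1,0,0,0],
    [0,0,-0.1,0,0,0],
    [0,0,0,0,0,0],
    [0,0,0,0,0,0],
  ],
)

```text
clock: 12.35
position: [0.6527, 0.0228, 0.0379]
ee_rot: [-2.142, -2.298, -0.001]
force: [-3.8, 0.5, 8.8]
width: 0.569
```

Request:
move_arm(
  series=[
    [0,0,0,0,0,0],
    [0,0,0,0,0,0],
    [0,0,0,0,0,0],
    [0,0,3,0,0,0],
    [0,0,4,0,0,0],
    [0,0,4,0,0,0],
    [0,0,4,0,0,0],
    [0,0,0,0,0,0],
  ],
  grip=0.85,
)

```text
clock: 13.15
position: [0.656, 0.0222, 0.1928]
ee_rot: [2.138, 2.293, 0.011]
force: [0.2, -0.7, -0.3]
width: 0.846
```

Request:
move_arm(
  series=[
    [-0.3,-4,0,0,0,0],
    [-0.3,-4,0,0,0,0],
    [-0.3,-4,0,0,0,0],
    [-0.3,-4,0,0,0,0],
    [0,0,-2,0,0,0],
    [0,0,0,0,0,0],
    [0,0,0,0,0,0],
  ],
  grip=0.75,
)

```text
clock: 13.85
position: [0.6405, -0.1361, 0.1662]
ee_rot: [-2.14, -2.298, 0.0]
force: [-0.1, -0.2, -0.0]
width: 0.749
```

```bash
python3 find.py green_jar 0.004;python3 find.py loupe .056; python3 - <<'E'
from h import *
print(monitor.observe()['joints'].round(2))
d=imaging.get_image('top'); e=imaging.get_image('scene')
cv2.imwrite('pics/a3.png',np.hstack([cv2.resize(x['color'][v-50:v+50,u-50:u+50,::-1],(390,390)) for x,u,v in((d,240,170),(e,280,175))]))
E
```

```text
top 0.48 179 [0.6568 0.0331] [121. 150. 134.]
scene 0.71 277 [0.6521 0.0251] [110. 133. 121.]
scene 0.62 180 [ 0.6408 -0.1375] [80. 80. 81.]
[-0.14  0.57  0.42  1.61 -0.26  1.01  0.43]
```

View pics/a3.png

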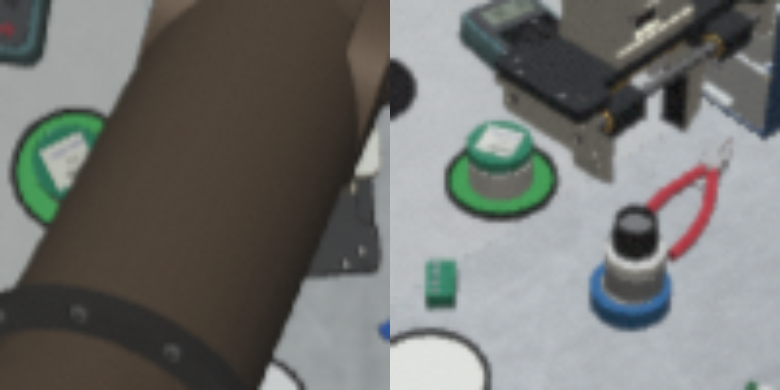

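The green jar stands in its dish at crop (500,170), and the stack is intact at (632,260).

Request:
move_arm(
  series=[
    [0,-0.1,-3,0,0,0],
    [0,0,-3,0,0,0],
    [0,0,-2,0,0,0],
    [0,0,-0.7,0,0,0],
    [0,0,0,0,0,0],
    [0,0,0,0,0,0],
  ],
)

```text
clock: 14.95
position: [0.6414, -0.1387, 0.0808]
ee_rot: [2.141, 2.297, 0.001]
force: [-0.5, -0.5, 0.1]
width: 0.751
```

Request:
move_arm(
  series=[
    [0,0,0,0,0,0],
    [0,0,0,0,0,0],
    [0,0,0,0,0,0],
    [0,0,0,0,0,0],
    [0,0,0,0,0,0],
    [0,0,0,0,0,0],
    [0,0,0,0,0,0],
  ],
  grip=0.2,
  force=12,
)

```text
clock: 15.65
position: [0.641, -0.1383, 0.08]
ee_rot: [2.142, 2.298, 0.001]
force: [1.1, 0.4, 1.6]
width: 0.346
```

Request:
move_arm(
  series=[
    [0,0,0.5,0,0,0],
    [0,0,1,0,0,0],
    [0,0,2,0,0,0],
    [0,0,2.5,0,0,0],
    [0,2,0,0,0,0],
    [0,3,0,0,0,0],
    [0,4,0,0,0,0],
    [0,4,0,0,0,0],
  ],
)

```text
clock: 16.45
position: [0.6407, -0.0077, 0.1407]
ee_rot: [2.143, 2.296, 0.001]
force: [0.7, 0.6, -0.3]
width: 0.353
```

Request:
move_arm(
  series=[
    [-0.1,4,0,0,0,0],
    [-0.1,4,0,0,0,0],
    [-0.1,4,0,0,0,0],
    [-0.1,4,0,0,0,0],
    [-0.1,3.6,0,0,0,0],
    [0,0,0,0,0,0],
    [0,0,0,0,0,0],
  ],
)

```text
clock: 17.15
position: [0.6355, 0.1887, 0.1402]
ee_rot: [2.139, 2.3, 0.0]
force: [0.5, -0.5, -0.9]
width: 0.353
```

```bash
python3 - <<'E'
from h import *
print(monitor.observe()['position'])
e=imaging.get_image('scene')
cv2.imwrite('pics/a4.png',cv2.resize(e['color'][100:230,165:345,::-1],(720,520)))
E
```

```text
[0.6354822  0.18871334 0.14015486]
```

View pics/a4.png

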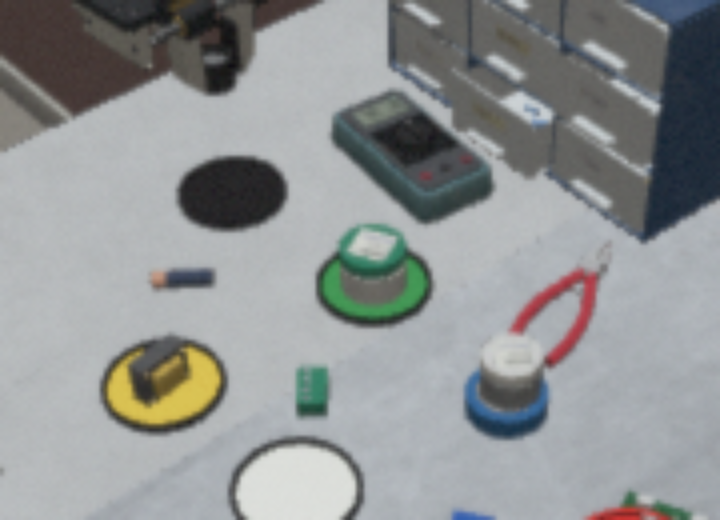

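The loupe is held upright at crop (220,65), and the white jar is still on the tape at (512,370).

Request:
move_arm(
  series=[
    [0.1,0,-3,0,0,0],
    [0,0,-3,0,0,0],
    [0,0,-2.5,0,0,0],
    [0,0,-1.5,0,0,0],
    [0,0,-0.6,0,0,0],
    [0,0,-0.3,0,0,0],
    [0,0,0,0,0,0],
    [0,0,0,0,0,0],
  ],
)

```text
clock: 18.0
position: [0.6375, 0.1877, 0.0319]
ee_rot: [2.142, 2.297, 0.002]
force: [-0.2, -0.1, -0.3]
width: 0.35
```

Request:
move_arm(
  series=[
    [0,0,-0.2,0,0,0],
    [0,0,0,0,0,0],
    [0,0,0,0,0,0],
    [0,0,0,0,0,0],
  ],
)

```text
clock: 18.4
position: [0.6367, 0.1877, 0.0289]
ee_rot: [2.142, 2.298, 0.0]
force: [0.4, -0.6, -0.1]
width: 0.351
```

Request:
move_arm(
  series=[
    [0,0,-0.1,0,0,0],
    [0,0,0,0,0,0],
    [0,0,0,0,0,0],
  ],
)

```text
clock: 18.7
position: [0.6368, 0.1877, 0.0285]
ee_rot: [-2.142, -2.298, -0.001]
force: [-3.3, 0.0, 6.9]
width: 0.351
```

Contact. I'll release, lift, and head to the white jar while turning the jaws by −80°.

Request:
move_arm(
  series=[
    [0,0,0,0,0,0],
    [0,0,0,0,0,0],
    [0,0,0,0,0,0],
    [0,0,3,0,0,0],
    [0,0,4,0,0,0],
    [0,0,4,0,0,0],
    [0,0,3,0,0,0],
    [0,0,0,0,0,0],
  ],
  grip=0.55,
)

```text
clock: 19.5
position: [0.6394, 0.188, 0.1726]
ee_rot: [2.14, 2.295, 0.011]
force: [-0.2, -0.5, -0.5]
width: 0.552
```

Request:
move_arm(
  series=[
    [0,-4,0,0,0,-8],
    [0,-4,0,0,0,-8],
    [0,-4,0,0,0,-8],
    [0,-4,0,0,0,-8],
    [0,-4,0,0,0,-8],
    [0,-4,0,0,0,-8],
    [0,0,0,0,0,0],
    [0,0,0,0,0,0],
  ],
  grip=0.85,
)

```text
clock: 20.3
position: [0.6363, -0.0535, 0.167]
ee_rot: [-2.893, -1.226, 0.002]
force: [0.5, 0.4, -0.3]
width: 0.847
```

```bash
python3 find.py loupe .004;python3 find.py white_jar .019; python3 - <<'E'
from h import *
im={c:imaging.get_image(c) for c in("top","scene")}
print(monitor.observe()['joints'].round(2))
for c in im:
  w=outline_of(c,'white_jar'); t=outline_of(c,'tape')
  if w and t:
    W=fit([(im[c],w[0]['mask'])],.019,*DIM['white_jar'])[0]
    print(c,'tape',fit([(im[c],t[0]['mask'])],0,*DIM['tape'],(*W,.019,*DIM['white_jar']))[0])
E
```

```text
top 0.38 78 [0.6392 0.1937] [81. 82. 81.]
scene 0.24 727 [ 0.4713 -0.1101] [185. 187. 184.]
top 0.59 240 [ 0.6423 -0.1389] [155. 157. 153.]
top 0.59 160 [0.464  0.0395] [106.  99.  68.]
scene 0.72 273 [ 0.642 -0.139] [144. 144. 143.]
[-0.42  0.59  0.65  1.67 -0.4   1.02 -0.41]
top tape [ 0.63553985 -0.13861951]
scene tape [ 0.63958655 -0.13678686]
```

Request:
move_arm(
  series=[
    [0.2,-3,0,0,0,-8],
    [0.2,-3,0,0,0,-8],
    [0.2,-2.6,0,0,0,-8],
    [0,0,0,0,0,-8],
    [0,0,-3,0,0,0],
    [0,0,-3,0,0,0],
    [0,0,0,0,0,0],
    [0,0,0,0,0,0],
  ],
)

```text
clock: 21.8
position: [0.6426, -0.1385, 0.108]
ee_rot: [3.118, 0.383, -0.001]
force: [0.2, 0.3, 0.2]
width: 0.847
```

Request:
move_arm(
  series=[
    [0,0,-2.5,0,0,0],
    [0,0,-2,0,0,0],
    [0,0,-1,0,0,0],
    [0,0,0,0,0,0],
    [0,0,0,0,0,0],
  ],
)

```text
clock: 22.3
position: [0.6435, -0.1388, 0.0542]
ee_rot: [3.117, 0.383, 0.002]
force: [0.8, -0.1, 0.5]
width: 0.845
```

Request:
move_arm(
  series=[
    [-0.1,0,-0.3,0,0,0],
    [0,0,0,0,0,0],
    [0,0,0,0,0,0],
  ],
)

```text
clock: 22.6
position: [0.6419, -0.1384, 0.0502]
ee_rot: [3.118, 0.384, 0.001]
force: [-0.4, 0.2, -0.2]
width: 0.85
```

Request:
move_arm(
  series=[
    [0,0,0,0,0,0],
    [0,0,0,0,0,0],
    [0,0,0,0,0,0],
    [0,0,0,0,0,0],
    [0,0,0,0,0,0],
    [0,0,0,0,0,0],
    [0,0,0,0,0,0],
  ],
  grip=0.3,
  force=15,
)

```text
clock: 23.3
position: [0.6418, -0.1385, 0.0498]
ee_rot: [3.118, 0.383, 0.0]
force: [0.5, 0.8, -0.4]
width: 0.483
```

Request:
move_arm(
  series=[
    [0,0,0.5,0,0,0],
    [0,0,1,0,0,0],
    [0,0,3,0,0,0],
    [0,0,3.5,0,0,0],
    [-2,0.5,0,0,0,0],
    [-3.5,0.8,0,0,0,0],
    [-4,1,0,0,0,0],
    [-3,0.8,0,0,0,0],
  ],
)

```text
clock: 24.1
position: [0.5144, -0.107, 0.1302]
ee_rot: [-3.117, -0.383, 0.001]
force: [-0.7, -0.9, -1.4]
width: 0.485
```

Request:
move_arm(
  series=[
    [-2.5,0.4,0,0,0,0],
    [-1.4,0.3,0,0,0,0],
    [0,0,-3,0,0,0],
    [0,0,-3,0,0,0],
    [0,0,-2,0,0,0],
    [0,0,-1,0,0,0],
    [0,0,0,0,0,0],
    [0,0,0,0,0,0],
  ],
)

```text
clock: 24.9
position: [0.4782, -0.1007, 0.0405]
ee_rot: [3.118, 0.383, 0.001]
force: [1.2, -0.1, -0.7]
width: 0.478
```

Request:
move_arm(
  series=[
    [0,0,-0.3,0,0,0],
    [0,0,-0.1,0,0,0],
    [0,0,0,0,0,0],
    [0,0,0,0,0,0],
  ],
)

```text
clock: 25.3
position: [0.4779, -0.1003, 0.036]
ee_rot: [3.118, 0.384, 0.001]
force: [-0.1, -0.6, -1.0]
width: 0.484
```

Request:
move_arm(
  series=[
    [0,0,-0.1,0,0,0],
    [0,0,0,0,0,0],
    [0,0,0,0,0,0],
  ],
)

```text
clock: 25.6
position: [0.4777, -0.1004, 0.0347]
ee_rot: [3.118, 0.383, -0.0]
force: [-0.9, 0.2, -1.3]
width: 0.483
```

Request:
move_arm(
  series=[
    [0,0,-0.1,0,0,0],
    [0,0,0,0,0,0],
    [0,0,0,0,0,0],
  ],
)

```text
clock: 25.9
position: [0.4778, -0.1004, 0.0344]
ee_rot: [-3.117, -0.383, -0.001]
force: [-3.3, 1.4, 12.7]
width: 0.481
```

Request:
move_arm(
  series=[
    [0,0,0,0,0,0],
    [0,0,0,0,0,0],
    [0,0,0,0,0,0],
    [0,0,3,0,0,0],
    [0,0,4,0,0,0],
    [0,0,3,0,0,0],
    [0,0,0,0,0,0],
    [0,0,0,0,0,0],
  ],
  grip=0.65,
)

```text
clock: 26.7
position: [0.4781, -0.1, 0.134]
ee_rot: [-3.118, -0.384, -0.002]
force: [-0.3, 0.6, -0.5]
width: 0.654
```

```bash
python3 find.py tape 0;python3 find.py white_jar .004;python3 find.py loupe .004; python3 - <<'E'
from h import *
d=imaging.get_image('top'); e=imaging.get_image('scene')
cv2.imwrite('pics/a5.png',np.hstack([cv2.resize(x['color'][v-50:v+50,u-50:u+50,::-1],(390,390)) for x,u,v in((d,265,165),(e,270,195))]))
E
```

```text
top 0.71 251 [ 0.6398 -0.1389] [ 66.  89. 114.]
scene 0.82 287 [ 0.6405 -0.1367] [ 76.  99. 122.]
scene 0.82 259 [ 0.4794 -0.1007] [156. 157. 155.]
top 0.71 147 [0.6349 0.1871] [64. 65. 65.]
top 0.33 871 [ 0.4333 -0.2949] [ 60.  94. 156.]
```

View pics/a5.png

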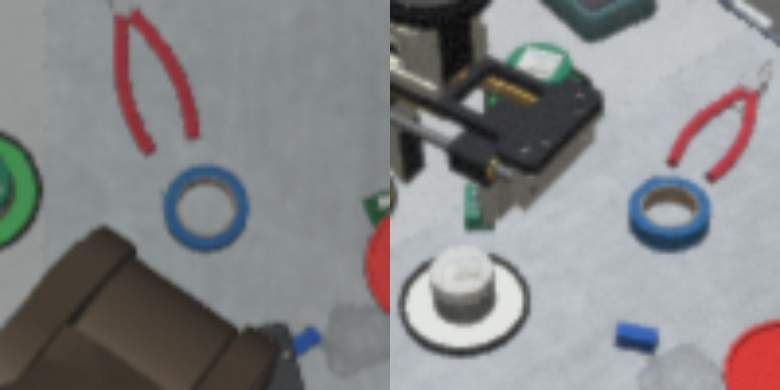

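White jar is upright in its dish at crop (463,285). The tape lies free at (205,207), clear of the pliers in my jaw direction.

Request:
move_arm(
  series=[
    [4,-1,0,0,0,0],
    [4,-1,0,0,0,0],
    [4.2,-1,0,0,0,0],
    [4,-0.8,0,0,0,0],
    [0,0,-3,0,0,0],
    [0,0,-2,0,0,0],
    [0,0,0,0,0,0],
    [0,0,0,0,0,0],
  ],
  grip=0.85,
)

```text
clock: 28.2
position: [0.6395, -0.1385, 0.0839]
ee_rot: [3.118, 0.383, -0.001]
force: [0.0, -0.1, 0.7]
width: 0.852
```

Request:
move_arm(
  series=[
    [0,0,-3,0,0,0],
    [0,0,-2,0,0,0],
    [0,0,-0.5,0,0,0],
    [0,0,0,0,0,0],
    [0,0,0,0,0,0],
  ],
)

```text
clock: 28.7
position: [0.6406, -0.1388, 0.0304]
ee_rot: [3.117, 0.383, 0.003]
force: [-0.4, 0.0, -0.6]
width: 0.849
```

Request:
move_arm(
  series=[
    [0,0,0,0,0,0],
    [0,0,0,0,0,0],
    [0,0,0,0,0,0],
    [0,0,0,0,0,0],
    [0,0,0,0,0,0],
  ],
  grip=0.45,
)

```text
clock: 29.2
position: [0.6401, -0.1384, 0.0293]
ee_rot: [3.118, 0.383, 0.001]
force: [-0.5, 1.0, 6.7]
width: 0.646
```

Request:
move_arm(
  series=[
    [0,0,0.5,0,0,0],
    [0,0,1,0,0,0],
    [0,0,3,0,0,0],
    [0,0,3.5,0,0,0],
    [-2,-1.5,0,0,0,0],
    [-3,-2.5,0,0,0,0],
    [-3.5,-2.5,0,0,0,0],
    [-3.5,-2.5,0,0,0,0],
  ],
)

```text
clock: 30.0
position: [0.5186, -0.2292, 0.1095]
ee_rot: [3.117, 0.384, 0.001]
force: [-0.4, -0.8, 0.5]
width: 0.642
```

Request:
move_arm(
  series=[
    [-3.5,-2.5,0,0,0,0],
    [-3,-2.5,0,0,0,0],
    [-2.1,-2,0,0,0,0],
    [0,0,0,0,0,0],
    [0,0,-2,0,0,0],
    [0,0,-2,0,0,0],
    [0,0,0,0,0,0],
    [0,0,0,0,0,0],
  ],
)

```text
clock: 30.8
position: [0.434, -0.2982, 0.0692]
ee_rot: [-3.118, -0.384, 0.0]
force: [0.4, 0.9, 0.0]
width: 0.642
```

```bash
python3 - <<'E'
from h import *
print(monitor.observe()['position'])
e=imaging.get_image('scene')
cv2.imwrite('pics/a6.png',cv2.resize(e['color'][185:315,190:370,::-1],(720,520)))
E
```

```text
[ 0.43396911 -0.29824145  0.06917855]
```

View pics/a6.png

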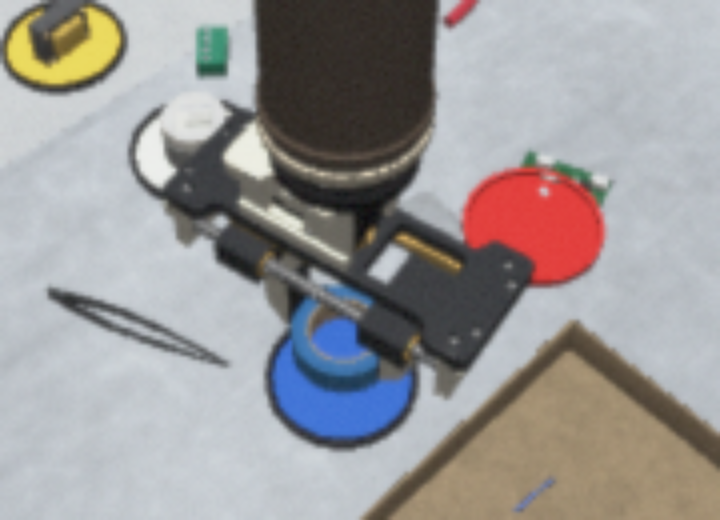

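The tape is held level above the blue dish at crop (340,350).

Request:
move_arm(
  series=[
    [0,0,-2,0,0,0],
    [0,0,-0.8,0,0,0],
    [0,0,-0.4,0,0,0],
    [0,0,-0.2,0,0,0],
    [0,0,0,0,0,0],
    [0,0,0,0,0,0],
  ],
)

```text
clock: 31.45
position: [0.434, -0.2985, 0.0352]
ee_rot: [3.118, 0.383, 0.001]
force: [0.4, -0.1, -1.1]
width: 0.637
```

Request:
move_arm(
  series=[
    [0,0,-0.1,0,0,0],
    [0,0,0,0,0,0],
    [0,0,0,0,0,0],
  ],
)

```text
clock: 31.75
position: [0.4338, -0.2984, 0.0338]
ee_rot: [3.118, 0.383, 0.0]
force: [-0.2, -0.1, -0.4]
width: 0.643
```

Request:
move_arm(
  series=[
    [0,0,-0.1,0,0,0],
    [0,0,0,0,0,0],
    [0,0,0,0,0,0],
  ],
)

```text
clock: 32.05
position: [0.4338, -0.2984, 0.0332]
ee_rot: [-3.118, -0.383, -0.001]
force: [-1.3, 2.3, 9.2]
width: 0.642
```

Contact. I'll release, lift and move aside for a final look.

Request:
move_arm(
  series=[
    [0,0,0,0,0,0],
    [0,0,0,0,0,0],
    [0,0,0,0,0,0],
    [0,0,3,0,0,0],
    [0,0,4,0,0,0],
    [0,0,4,0,0,0],
    [0,0,4,0,0,0],
    [0,0,0,0,0,0],
  ],
  grip=0.85,
)

```text
clock: 32.85
position: [0.4356, -0.3004, 0.1872]
ee_rot: [3.114, 0.382, 0.01]
force: [-0.2, -0.1, -0.0]
width: 0.848
```

Request:
move_arm(
  series=[
    [0,-4,2,0,0,0],
    [0,-4,2,0,0,0],
    [0,-4,0,0,0,0],
    [0,-4,0,0,0,0],
    [0,-4,0,0,0,0],
    [0,-3,0,0,0,0],
    [0,0,0,0,0,0],
    [0,0,0,0,0,0],
  ],
)

```text
clock: 33.65
position: [0.433, -0.5286, 0.2217]
ee_rot: [-3.117, -0.381, 0.002]
force: [-0.3, 1.1, -0.5]
width: 0.85
```

```bash
for n in tape white_jar loupe green_jar transformer; do echo $n; python3 find.py $n .004; done; python3 - <<'E'
from h import *
d=imaging.get_image('top'); e=imaging.get_image('scene')
cv2.imwrite('pics/f1.png',cv2.resize(e['color'][130:310,160:400,::-1],(800,600)))
cv2.imwrite('pics/f2.png',cv2.resize(d['color'][140:290,110:360,::-1],(800,480)))
E
```

```text
tape
top 0.51 227 [ 0.432  -0.2982] [ 54.  80. 111.]
scene 0.75 435 [ 0.434  -0.2975] [ 77. 109. 147.]
white_jar
top 0.69 226 [ 0.4775 -0.1015] [151. 153. 149.]
scene 0.82 283 [ 0.4792 -0.0999] [174. 174. 172.]
loupe
top 0.65 137 [0.637  0.1883] [63. 63. 63.]
scene 0.68 88 [0.6346 0.186 ] [54. 54. 55.]
scene 0.17 394 [0.4579 0.0244] [186. 174.  89.]
green_jar
top 0.68 330 [0.6516 0.0228] [ 90. 117. 103.]
scene 0.55 314 [0.6515 0.0228] [123. 152. 136.]
transformer
top 0.64 163 [0.4651 0.0418] [96. 90. 63.]
scene 0.51 138 [0.466  0.0451] [112. 103.  80.]
```

View pics/f1.png

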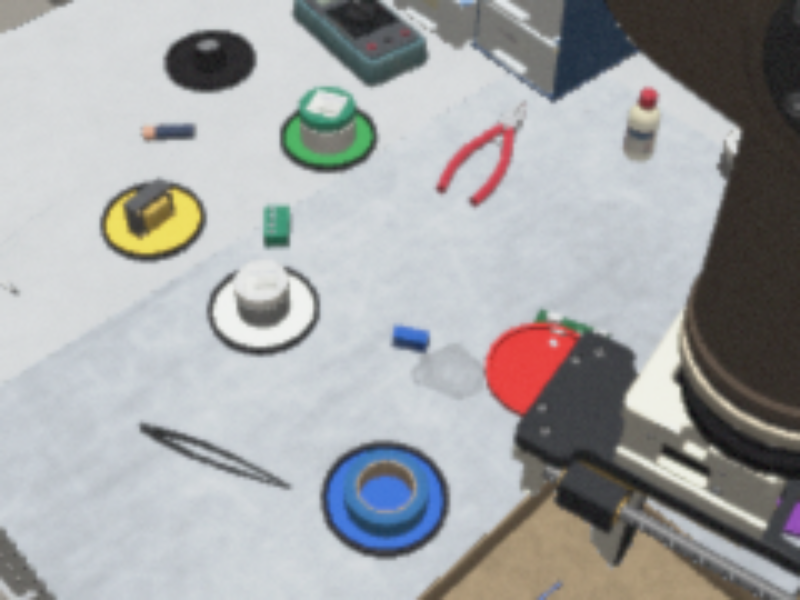

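View pics/f2.png

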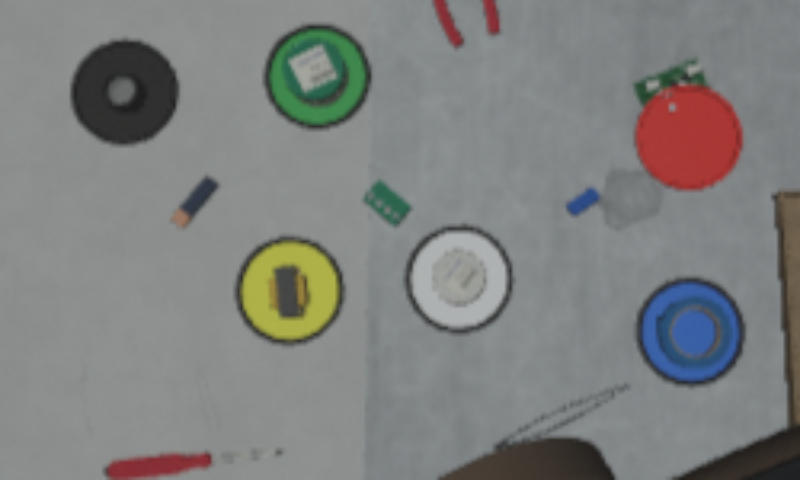

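All five stand centred and upright in their own dishes: loupe (124,91), green jar (317,75), transformer (289,291), white jar (459,278), tape (692,331).

```bash
python3 -c "
from cell import workorder; print(workorder.sign_off())"
```

```text
the job is handed in; nothing more can be done
None
```

I took both stacks apart from the top, in the order transformer, green jar, loupe, white jar, tape. Each thing was set in the dish of its own colour and let go only after I felt contact with the floor. The job was handed in at about 34 s, with the gripper clear of everything.

- **Position:** In the last pictures all five stand upright, within about 4 mm of their dish centres in both cameras (15 mm allowed).
- **Disagreements:** The two cameras differ by up to about 3 mm on single objects. The network also gave a few false hits, such as a low-confidence "loupe" at the yellow dish, which I discarded against the pictures.
- **Not measured directly:** Height above the dish floor was not measured; it rests on the contact force and tool height at release. That nothing moved afterwards was judged from the pictures.

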